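Turn the tube carrier over under the low shelf

ROBOT

A 6-joint arm with a two-finger parallel gripper is mounted at the origin on the work surface. World frame = base frame: x ahead of the robot, y to its left, z up, the work surface at z = 0. Lengths are in m, angles in rad, forces in N, time in s.
With the tool pointing down it reaches from about 0.325 to 0.85 m from the base axis. Payload 4.4 kg.
Tool frame: the origin (TCP) lies on the mounting face of the last link; the fingertips stand 199 mm ahead of it and the grasp point (between the pads) lies 180 mm ahead of it (arm.grip_point_offset is the z of the grasp point in the tool frame, in m); z points along the fingers, y is the direction in which the jaws open and shut (so a half turn about z gives the same grasp; the last joint's range is limited). The gripper opens to 94 mm and grips with 3 to 60 N. Pads are 16 mm wide; open, the fingers measure 119 mm over their backs; the gripper's body (75 mm by 177 mm) begins 78 mm behind the grasp point.
Start: joints at [-1.347, 0.207, 1.542, -0, 1.393, -0.15], TCP at [0.21, -0.535, 0.405] pointing down, gripper open.
Joint ranges: [-2.73, 2.73], [-0.86, 2.22], [0.23, 2.46], [-1.11, 4.25], [0.08, 2.63], [-2.82, 2.82]. Speed limits (rad/s): [2.79, 2.79, 3.14, 3.14, 3.14, 3.14].

INTERFACE

Orientations are given as [roll, pitch, yaw] about the fixed x, y, z axes, in that order (R = Rz(yaw) Ry(pitch) Rx(roll)).
In Python, from cell import observe, snapshot, camera_model, workorder, arm gives the robot as it stands.
- The arm moves only by the tool step_arm, never from a script. Its argument "increments" is a list of rows, each a list of 7 numbers: the finger opening in cm, from 0 to 9.4, then the shift along the tool's x, y, z in cm, then the turn, a rotation vector about the tool's x, y, z in degrees. A call has 1 to 12 rows; each row shifts and turns the commanded pose from where the row before left it, along the tool's axes as they then stand; what a row does not reach is not made up. A row lasts 1/10 s, in which the tool goes at most 50 mm and 8.59 degrees, less where a joint would pass 70% of its speed; a pose out of reach is approached as far as the arm can. A call is refused whole if a number of a shift passes 5 or a number of a turn 8.59, either way. A call with a gripper value outside its range is refused whole. The fingers move at their own pace and stop on an object; the grip force is fixed at half the most. Time passes only in rows, so rows that do not move let the fingers close. It gives the time, the measured TCP pose, the force and the opening at its end, in the units of the state.
- observe(): the state, without advancing time (a new reading comes with each control period).
- snapshot(name): name is "side" or "top" or "wrist"; returns the picture (384x512x3 uint8, red, green, blue); there is no depth.
- camera_model(name): a dict with "fov_y" (degrees; the focal length in pixels is half the picture's height over the tangent of half this angle, whatever the lens; pixels are square), "cx", "cy" (the principal point, pixels), "T" (4x4, takes a point from camera to world coordinates); the wrist camera has in their place "mount" (4x4, takes a point from camera to tool coordinates, whose origin is the TCP and whose axes are the flange's). Camera axes: x right, y down, z forward; pixel columns grow to the right and rows downward; lengths in m; the calibration is good to about 2 mm. A picture is of the moment at which its call begins: read the wrist's pose just before it. camera_model takes no time and is no camera call.
- workorder.finish_job(): hands the job in, once; it reports no verdict.
The state is a dict: "t": time; "joint_pos": joint angles; "dq": joint speeds; "joint_torque": joint torques, N m; "tool_pos": TCP position; "ee_rot": TCP orientation; "force": force on the tool from outside, world axes, zero at the start; "ft_torque": the same for the moment, N m; "width": opening from 0.0 (shut) to 1.0 (fully open).
Only numpy, scipy, OpenCV 4.12 (cv2) and the standard library are available. Lean on these libraries where they do the work, as an engineer would, in place of code of your own. Each camera call takes 0.05 s, during which the arm holds its last target.

TASK

At the testing table, two hand-turned carriers stand under the low shelf. Take the one with the four capped tubes by the black grip of its side bar and swing it up and over, half a turn, until it rests against its stop with the tubes underneath. Leave the carrier with the flat test cassettes as it is, do not bump the shelf, and let go.

Things in the scene. Friction and masses are not known exactly. Their poses are not given: they have to be found in the camera images.
- tubes_stand: Fixed stand of the tube carrier: grey base 180 x 112 x 8 mm, a 24 mm wide, 90 mm high post at front and rear. Origin: centre of the base's underside; x from front (robot's side) to rear, y left, z up. Between the posts, about an axle along x at y = 0, z = 78 mm, turns an aluminium plate 140 x 80 x 5 mm with four capped tubes, 13 mm thick, lying side by side on one face.
- tubes_grip (a point): Middle of the tube carrier's grip: black rubber, round, 14 mm thick, 60 mm long, at the front end of a bar parallel to the axle, 45 mm from it, along the plate's left edge; 130 mm in front of the stand's origin. Rigid with the carrier, so it turns in the fingers; point axes turn with the carrier (x along the grip). Free all round; only flat things under 10 mm lie on the table near it.
- tubes_carrier (a joint): Turn of the tube carrier, rad. 0: level, tubes on top, grip on the left. Grows as the grip rises, passes over the top and comes down on the right: grip at y = 45 cos q, z = 78 + 45 sin q mm in the stand's frame. Stops at 0 and 3.14 (tubes underneath). The stiff axle holds it wherever it is left; 2 to 4 N at the grip turns it.
- cassettes_carrier (a joint): Turn of the other carrier under the shelf, measured the same way: same stand, plate and grip, but three flat white test cassettes (75 x 21 x 6 mm) on the plate. To be left alone. The third thing under the shelf is an open carton of swabs.
- shelf: Low fixed wooden shelf over the carriers: board 110 mm deep, 620 mm wide, underside 145 and top 157 mm above the table, a panel at each end; a bottle and a tissue box up to 130 mm high stand on it. Origin: on the table under the board's middle; x from front (robot's side) to rear, y left. Front edge at x = -55 mm; the grips stick out 30 to 90 mm in front of it.

How it is judged:
At the end, for the whole second after the job is handed in: The tube carrier has been turned over to within about 11 degrees (0.2 rad) of its far stop (turn above 2.94 rad), tubes underneath, and is at rest; the cassette carrier still lies with its cassettes on top (turn below 0.6 rad) (value of joint tubes_carrier above 2.94 rad and velocity of joint tubes_carrier between -0.1 and 0.1 rad/s and value of joint cassettes_carrier below 0.6 rad); the robot touches nothing.
It fails at once if the cassette carrier is turned (beyond 0.6 rad) (value of joint cassettes_carrier above 0.6 rad).
It fails at once if the robot bumps the shelf with more than 10 N (contact force between any of the fingers, the arm and shelf above 10 N).
It also fails if it takes over 42 s, if anything falls off the work surface, if the arm or the gripper's body presses on something with over 40 N, if the wrist force passes 120 N, or if a joint passes its speed limit or range.

## Working session

There is one attempt and no reset: what is moved stays moved. The work goes in short steps, Python scripts to look and compute and a tool call to move; the robot and the scene stay as the last step left them, time stands still between calls to the robot, and variables do not carry over. Pictures are saved under pics/ and viewed, and the job is handed in when it is done.

Besides the shell and the picture viewer there is one more tool, called after "Request:" in YAML: its name, and indented under it one key for each argument. step_arm: Moves the arm, as the interface text tells. Its arguments: {"type":"object","properties":{"increments":{"type":"array","items":{"type":"array","items":{"type":"number"}}}},"required":["increments"]}

```bash
mkdir -p pics; ls; python3 - <<'E'
from cell import observe, snapshot, camera_model, workorder, arm
import cv2
print(observe())
for n in ("side","top","wrist"):
    cv2.imwrite(f"pics/{n}0.png",cv2.cvtColor(snapshot(n),cv2.COLOR_RGB2BGR)); print(n,camera_model(n))
print([a for a in dir(arm) if a[0]!='_'])
E
```

```text
pics
{'t': 0.0, 'joint_pos': array([-1.34750031e+00,  2.07434024e-01,  1.54289852e+00, -2.32273728e-05,
        1.39347960e+00, -1.50515741e-01]), 'dq': array([-0.00067989, -0.00223278, -0.0003113 , -0.00019975,  0.00129861,
        0.00061195]), 'joint_torque': array([ 6.48502119e-04, -3.70873904e+01, -2.81415206e+01,  7.00584822e-02,
        3.60935996e-02, -1.58963121e-04]), 'tool_pos': array([ 0.20987214, -0.53496295,  0.40350864]), 'ee_rot': array([-3.13939483e+00, -3.10212824e-04,  3.73815542e-01]), 'force': array([0.19124156, 0.20474423, 0.43039842]), 'ft_torque': array([-0.03442205,  0.01751044, -0.03240392]), 'width': 0.998255362388109}
side {'fov_y': 48.84427363125902, 'cx': 256.4367548022223, 'cy': 186.74669494575025, 'T': array([[-0.72200295, -0.65593673,  0.22013348,  0.4428581 ],
       [-0.6918395 ,  0.68827784, -0.21824691,  0.19309892],
       [-0.00835683, -0.30987195, -0.95074157,  0.8069974 ],
       [ 0.        ,  0.        ,  0.        ,  1.        ]])}
top {'fov_y': 42.739210578624274, 'cx': 253.26738662245023, 'cy': 191.94422333368615, 'T': array([[ 1.11304923e-03, -9.99476940e-01,  3.23203938e-02,
         5.67813453e-01],
       [-9.99873840e-01, -6.00209208e-04,  1.58727503e-02,
         1.52297927e-02],
       [-1.58450489e-02, -3.23339834e-02, -9.99351514e-01,
         1.04958961e+00],
       [ 0.00000000e+00,  0.00000000e+00,  0.00000000e+00,
         1.00000000e+00]])}
wrist {'fov_y': 61.133864051081034, 'cx': 257.2580234139165, 'cy': 191.8578772718802, 'mount': array([[-8.25017682e-04, -9.68168256e-01, -2.50298915e-01,
         7.36681552e-02],
       [ 9.99999483e-01, -9.47397229e-04,  3.68450128e-04,
        -4.91161924e-04],
       [-5.93854216e-04, -2.50298482e-01,  9.68168538e-01,
         1.94654044e-02],
       [ 0.00000000e+00,  0.00000000e+00,  0.00000000e+00,
         1.00000000e+00]])}
['MotionError', 'grip_point_offset']
```

View pics/top0.png

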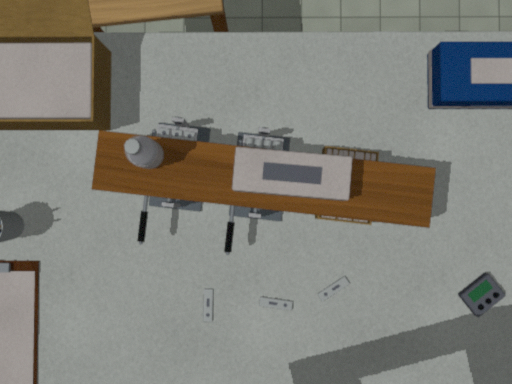

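View pics/side0.png

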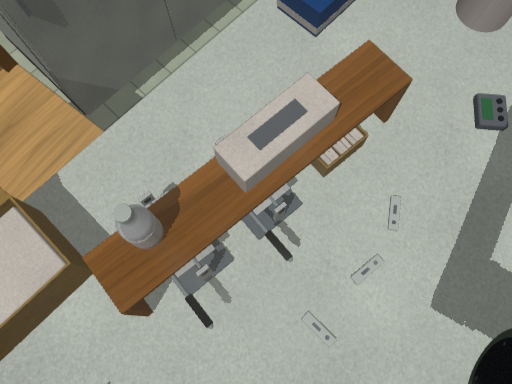

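View pics/wrist0.png

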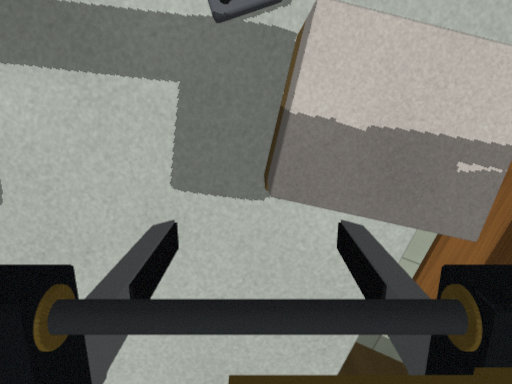

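```bash
python3 - <<'E'
import cv2,numpy as np
t=cv2.imread("pics/top0.png");s=cv2.imread("pics/side0.png")
a=cv2.resize(t[110:260,130:300],None,fx=4.4,fy=4,interpolation=cv2.INTER_CUBIC)
cv2.imwrite("pics/topz.png",a[:600,:800])
cv2.imwrite("pics/sidez.png",cv2.resize(s[170:330,130:310],None,fx=4,fy=3.75,interpolation=cv2.INTER_CUBIC))
E
```

```text
(no output)
```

View pics/topz.png

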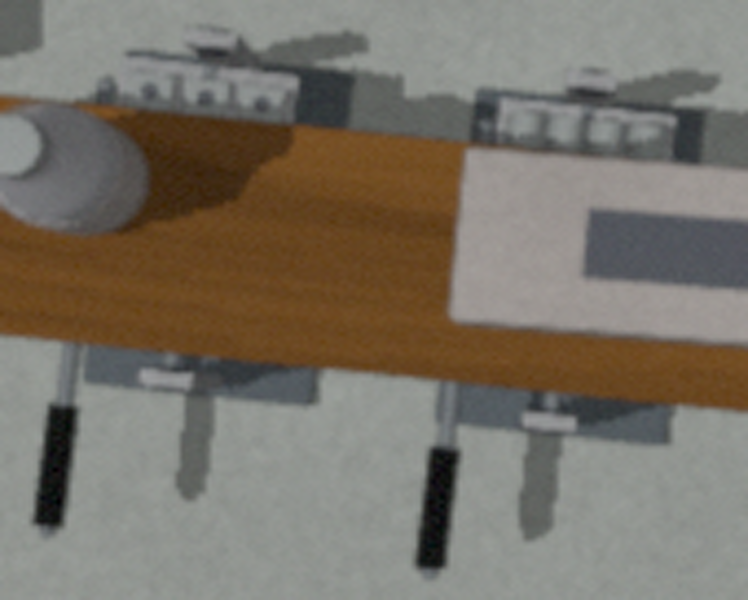

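View pics/sidez.png

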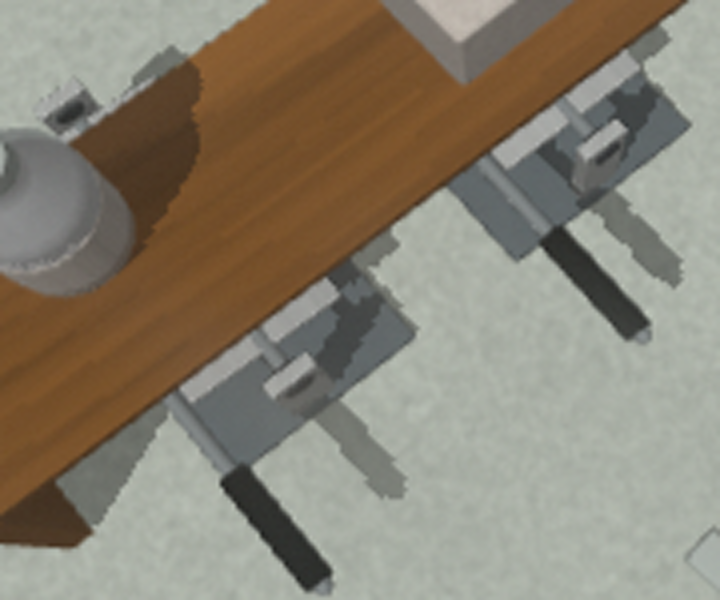

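```bash
cat > h.py <<'E'
import cv2,numpy as np
from cell import camera_model
def ray(n,uv):
    m=camera_model(n);f=192/np.tan(np.radians(m["fov_y"]/2));T=m["T"]
    d=T[:3,:3]@np.array([(uv[0]-m["cx"])/f,(uv[1]-m["cy"])/f,1]);return T[:3,3],d/np.linalg.norm(d)
def tri(a,b):
    (o1,d1),(o2,d2)=ray(*a),ray(*b)
    s=np.linalg.lstsq(np.c_[d1,-d2],o2-o1,rcond=None)[0]
    p,q=o1+s[0]*d1,o2+s[1]*d2;return (p+q)/2,np.linalg.norm(p-q)
def onz(n,uv,z):
    o,d=ray(n,uv);return o+d*(z-o[2])/d[2]
E
python3 - <<'E'
from h import *
def blobs(fn,roi):
    im=cv2.imread(fn);x0,y0,x1,y1=roi
    m=(im[y0:y1,x0:x1].max(2)<62).astype(np.uint8)
    n,l,st,c=cv2.connectedComponentsWithStats(m)
    for i in range(1,n):
        if st[i,4]>40:
            ys,xs=np.where(l==i);P=np.c_[xs+x0,ys+y0].astype(float);c=P.mean(0)
            w,V=np.linalg.eigh(np.cov((P-c).T));t=(P-c)@V[:,1]
            e=[c+V[:,1]*t.min(),c+V[:,1]*t.max()];print(fn,st[i,4],c.round(1),np.round(e,1).tolist());yield c,e
T=list(blobs("pics/top0.png",(130,195,300,270)))
S=list(blobs("pics/side0.png",(130,200,310,340)))
for c,e in T: print("z=.078:",onz("top",c,.078).round(4),[onz("top",x,.078).round(4) for x in e])
for c,e in T:
  for c2,e2 in S: print(tri(("top",c),("side",c2)))
E
```

```text
pics/top0.png 41 [266.2 211.7] [[273.0, 211.4], [260.0, 211.9]]
pics/top0.png 174 [142.1 226.2] [[143.9, 211.7], [140.3, 240.9]]
pics/top0.png 173 [228.8 236.7] [[230.5, 221.9], [227.1, 251.2]]
pics/side0.png 208 [277.1 243.7] [[266.7, 232.2], [289.6, 257.3]]
pics/side0.png 274 [198.4 310.3] [[187.5, 295.9], [209.0, 324.5]]
z=.078: [0.5602 0.0051 0.078 ] [array([ 0.5607, -0.0084,  0.078 ]), array([0.5598, 0.0172, 0.078 ])]
z=.078: [0.5312 0.2511 0.078 ] [array([0.5598, 0.2479, 0.078 ]), array([0.502 , 0.2544, 0.078 ])]
z=.078: [0.5107 0.0789 0.078 ] [array([0.5398, 0.0756, 0.078 ]), array([0.482 , 0.0822, 0.078 ])]
(array([ 0.55769059,  0.00100749, -0.38484103]), np.float64(0.0025925647664031487))
(array([0.50597352, 0.10379013, 0.77997787]), np.float64(0.21833381762953508))
(array([0.51134051, 0.14778748, 0.45514828]), np.float64(0.07202782421099807))
(array([0.5311531 , 0.2471872 , 0.09191584]), np.float64(0.0015917030344334857))
(array([0.51191203, 0.07821001, 0.09300243]), np.float64(0.0009103427116921683))
(array([0.51571032, 0.15175641, 0.24210496]), np.float64(0.16702239233323765))
```

Request:
step_arm:
  increments:
    - [9.4, 0, 0, 0, 0, 0, 7]
    - [9.4, 0, 0, 0, 0, 0, 7]
    - [9.4, 0, 0, 0, 0, 0, 7]
    - [9.4, 0, 0, 0, 0, 0, 7]
    - [9.4, 0.3, -4, 0, 0, 0, 0]
    - [9.4, 0.3, -4, 0, 0, 0, 0]
    - [9.4, 0.3, -4, 0, 0, 0, 0]
    - [9.4, 0.3, -4, 0, 0, 0, 0]
    - [9.4, 0.3, -4, 0, 0, 0, 0]
    - [9.4, 0.3, -4, 0, 0, 0, 0]
    - [9.4, 0.3, -4, 0, 0, 0, 0]
    - [9.4, 0.3, -4, 0, 0, 0, 0]

```text
t: 1.35
tool_pos: [0.2703, -0.2185, 0.4044]
ee_rot: [-3.141, -0.0, -0.116]
force: [0.4, 0.2, 0.6]
width: 0.995
```

Request:
step_arm:
  increments:
    - [9.4, 0.3, -4, 0, 0, 0, 0]
    - [9.4, 0.3, -4, 0, 0, 0, 0]
    - [9.4, 0.3, -4, 0, 0, 0, 0]
    - [9.4, 0.3, -4, 0, 0, 0, 0]
    - [9.4, 0.3, -4, 0, 0, 0, 0]
    - [9.4, 0.3, -4, 0, 0, 0, 0]
    - [9.4, 0.3, -4, 0, 0, 0, 0]
    - [9.4, 0.3, -4, 0, 0, 0, 0]
    - [9.4, 0, 0, 0, 0, 7.5, 0]
    - [9.4, 0, 0, 0, 0, 7.5, 0]
    - [9.4, 0, 0, 0, 0, 7.5, 0]
    - [9.4, 0, 0, 0, 0, 7.5, 0]

```text
t: 2.55
tool_pos: [0.3308, 0.0953, 0.4045]
ee_rot: [-3.142, -0.528, -0.114]
force: [-0.3, 0.0, 0.1]
width: 0.999
```

Request:
step_arm:
  increments:
    - [9.4, 0, 0, 0, 0, 7.5, 0]
    - [9.4, 0, 0, 0, 0, 7.5, 0]
    - [9.4, 0, 0, 2, 0, 0, 0]
    - [9.4, 0, 0, 2, 0, 0, 0]
    - [9.4, 0, 0, 0, 0, 0, 0]

```text
t: 3.05
tool_pos: [0.3588, 0.0915, 0.3741]
ee_rot: [3.14, -0.78, -0.115]
force: [1.1, -1.4, -0.0]
width: 1.0
```

```bash
python3 - <<'E'
from cell import observe, snapshot
import cv2,numpy as np
o=observe();print(o["joint_pos"].round(3))
np.save("pose1.npy",np.r_[o["tool_pos"],o["ee_rot"]])
cv2.imwrite("pics/wrist1.png",cv2.cvtColor(snapshot("wrist"),cv2.COLOR_RGB2BGR))
E
```

```text
[ 0.065 -0.439  2.269 -0.244  0.553  1.907]
```

View pics/wrist1.png

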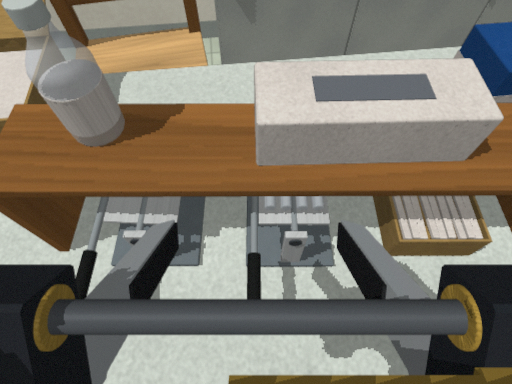

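```bash
cat >> h.py <<'E'
from scipy.spatial.transform import Rotation as Ro
def wray(pose,uv):
    m=camera_model("wrist");f=192/np.tan(np.radians(m["fov_y"]/2));M=m["mount"]
    T=np.eye(4);T[:3,:3]=Ro.from_euler("xyz",pose[3:]).as_matrix();T[:3,3]=pose[:3];T=T@M
    d=T[:3,:3]@np.array([(uv[0]-m["cx"])/f,(uv[1]-m["cy"])/f,1]);return T[:3,3],d/np.linalg.norm(d)
def tri2(a,b):
    (o1,d1),(o2,d2)=a,b
    s=np.linalg.lstsq(np.c_[d1,-d2],o2-o1,rcond=None)[0]
    p,q=o1+s[0]*d1,o2+s[1]*d2;return (p+q)/2,np.linalg.norm(p-q)
E
python3 - <<'E'
from h import *
p=np.load("pose1.npy")
im=cv2.imread("pics/wrist1.png")
for r in range(246,300,6): 
    row=im[r,235:275].max(1); k=np.where(row<65)[0]; print(r,(k+235).tolist()[:1],(k+235).tolist()[-1:],)
print(im[240:262,254].max(1))
cv2.imwrite("pics/w1z.png",cv2.resize(im[190:310,60:340],None,fx=2.8,fy=2.8,interpolation=cv2.INTER_CUBIC))
a=ray("top",(230.5,221.9))
for v in (252,254,256): print(tri2(a,wray(p,(254,v))))
E
```

```text
246 [] []
252 [] []
258 [248] [260]
264 [247] [260]
270 [248] [259]
276 [248] [259]
282 [248] [259]
288 [247] [259]
294 [247] [259]
[151 151 151 149 149 149 150 151 149 148 151 152  96  29  27  28  25  28
  23  29  29  25]
(array([0.54013128, 0.07462546, 0.08899494]), np.float64(0.0007104418945472669))
(array([0.53993982, 0.07482832, 0.0835288 ]), np.float64(0.0009927106882954033))
(array([0.53974251, 0.07503677, 0.07791426]), np.float64(0.0012828178566470425))
```

View pics/w1z.png

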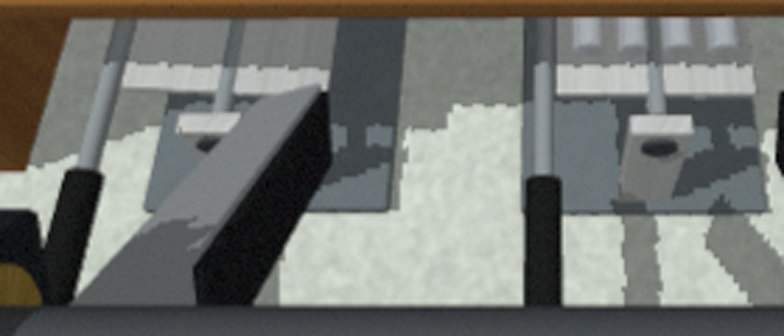

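```bash
python3 - <<'E'
from h import *
p=np.load("pose1.npy")
def wz(uv,z):
    o,d=wray(p,uv); return o+d*(z-o[2])/d[2]
print("post top",wz((295.7,234),.09),"grip",wz((253.7,275),.085),wz((253.7,258),.085))
yv=np.array([.1128,.9936]);
print((wz((253.7,258),.085)-wz((295.7,234),.09))[:2]@yv)
R=Ro.from_euler("xyz",p[3:]).as_matrix()
def rel(g): return R.T@(np.array(g)-(p[:3]+R[:,2]*.18))*100
print("tool-frame cm to grip",rel([.511,.0787,.078]).round(2)); print(R.round(3))
E
```

```text
post top [0.55443337 0.02800188 0.09      ] grip [0.51734523 0.07715604 0.085     ] [0.53502993 0.07518572 0.085     ]
0.04469315232477155
tool-frame cm to grip [-9.97 -0.51 13.79]
[[ 0.706 -0.115  0.699]
 [-0.081 -0.993 -0.082]
 [ 0.703  0.001 -0.711]]
```

Request:
step_arm:
  increments:
    - [6, -1, -0.05, 1.35, 0, 0, 0]
    - [6, -1, -0.05, 1.35, 0, 0, 0]
    - [6, -1, -0.05, 1.35, 0, 0, 0]
    - [6, -1, -0.05, 1.35, 0, 0, 0]
    - [6, -1, -0.05, 1.35, 0, 0, 0]
    - [6, -1, -0.05, 1.35, 0, 0, 0]
    - [6, 0, 0, 0, 0, 0, 0]
    - [6, 0, 0, 0, 0, 0, 0]

```text
t: 3.9
tool_pos: [0.3743, 0.0931, 0.2772]
ee_rot: [3.141, -0.786, -0.115]
force: [0.6, -0.4, 0.5]
width: 0.634
```

```bash
cat > look.py <<'E'
import sys
from h import *
from cell import observe, snapshot
k=sys.argv[1];o=observe();p=np.r_[o["tool_pos"],o["ee_rot"]]
R=Ro.from_euler("xyz",p[3:]).as_matrix();g=p[:3]+R[:,2]*.18
print(o["t"],o["joint_pos"].round(3),"F",o["force"].round(1),"w",round(o["width"]*94,1),"rot",p[3:].round(3))
A=np.array([.5115,.0787])-.045*np.array([.1128,.9936]);e=g[:2]-A
print("grasp pt",g.round(4),"stand rel: x",round(e@[.9936,-.1128],4),"y",round(e@[.1128,.9936],4),"z",round(g[2]-.078,4))
G=np.array([.507,.0792,.078]);print("to grip, tool cm",(R.T@(G-g)*100).round(2))
for n in sys.argv[2:]: cv2.imwrite(f"pics/{n}{k}.png",cv2.cvtColor(snapshot(n),cv2.COLOR_RGB2BGR))
E
python3 look.py 2 wrist
```

```text
3.9 [ 0.067 -0.193  2.34  -0.539  0.251  2.225] F [ 0.6 -0.4  0.5] w 59.6 rot [ 3.141 -0.786 -0.115]
grasp pt [0.5008 0.0785 0.15  ] stand rel: x -0.0107 y 0.0435 z 0.072
to grip, tool cm [-4.66 -0.15  5.52]
```

View pics/wrist2.png

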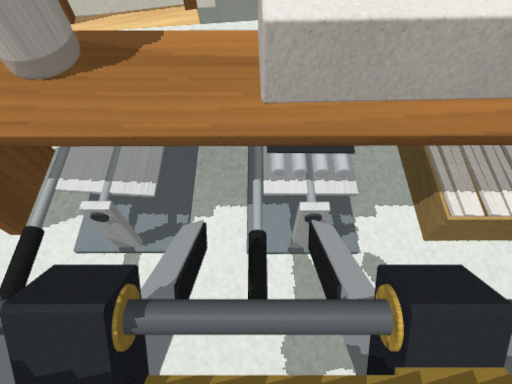

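Request:
step_arm:
  increments:
    - [6, 1.57, 0, 0, 0, -5, 0]
    - [6, 1.57, 0, 0, 0, -5, 0]
    - [6, 1.57, 0, 0, 0, -5, 0]
    - [6, 1.57, 0, 0, 0, -5, 0]
    - [6, 0, 0, 0, 0, 0, 0]
    - [6, 0, 0, 0, 0, 0, 0]

```text
t: 4.55
tool_pos: [0.4225, 0.0872, 0.3149]
ee_rot: [3.14, -0.447, -0.116]
force: [0.7, 0.2, -0.7]
width: 0.642
```

```bash
python3 look.py 3
```

```text
4.55 [ 0.023 -0.118  2.112 -0.094  0.706  1.768] F [ 0.7  0.2 -0.7] w 60.3 rot [ 3.14  -0.447 -0.116]
grasp pt [0.4998 0.0779 0.1526] stand rel: x -0.0115 y 0.0429 z 0.0746
to grip, tool cm [-2.6  -0.22  7.03]
```

Request:
step_arm:
  increments:
    - [6, -0.5, -0.04, 1.4, 0, 0, 0]
    - [6, -0.5, -0.04, 1.4, 0, 0, 0]
    - [6, -0.5, -0.04, 1.4, 0, 0, 0]
    - [6, -0.5, -0.04, 1.4, 0, 0, 0]
    - [6, -0.5, -0.04, 1.4, 0, 0, 0]
    - [6, 0, 0, 0, 0, 0, 0]
    - [6, 0, 0, 0, 0, 0, 0]

```text
t: 5.25
tool_pos: [0.429, 0.0883, 0.2397]
ee_rot: [3.14, -0.443, -0.115]
force: [0.4, -0.1, 0.3]
width: 0.637
```

```bash
python3 look.py 4 wrist top
```

```text
5.25 [ 0.025  0.045  2.151 -0.127  0.51   1.809] F [ 0.4 -0.1  0.3] w 59.9 rot [ 3.14  -0.443 -0.115]
grasp pt [0.5056 0.0791 0.0771] stand rel: x -0.0059 y 0.0447 z -0.0009
to grip, tool cm [ 0.16 -0.02 -0.03]
```

View pics/wrist4.png

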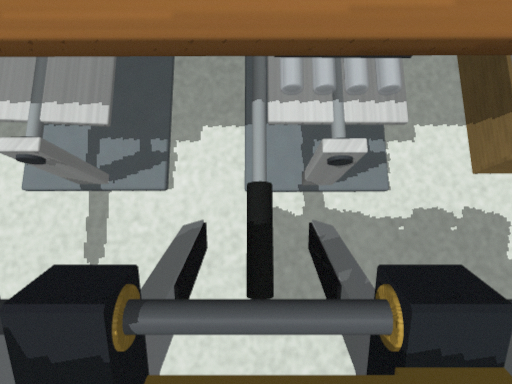

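View pics/top4.png

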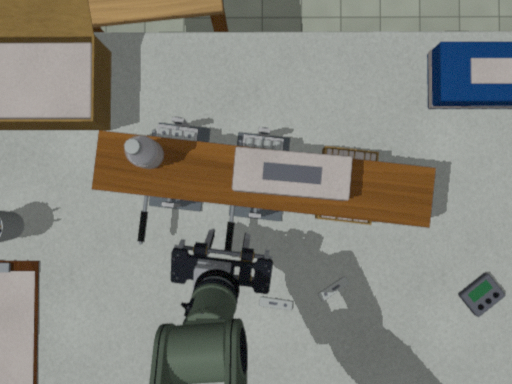

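Request:
step_arm:
  increments:
    - [1, 0, 0, 0, 0, 0, 0]
    - [1, 0, 0, 0, 0, 0, 0]
    - [1, 0, 0, 0, 0, 0, 0]
    - [1, 0, 0, 0, 0, 0, 0]
    - [1, 0, 0, 0, 0, 0, 0]
    - [1, 0, 0, 0, 0, 0, 0]
    - [1, 0, 0, 0, 0, 0, 0]
    - [1, 0, 0, 0, 0, 0, 0]

```text
t: 6.15
tool_pos: [0.43, 0.0875, 0.24]
ee_rot: [3.138, -0.444, -0.115]
force: [-0.6, -5.9, 0.8]
width: 0.143
```

```bash
python3 look.py 5 wrist
```

```text
6.15 [ 0.024  0.046  2.149 -0.129  0.511  1.809] F [-0.6 -5.9  0.8] w 13.5 rot [ 3.138 -0.444 -0.115]
grasp pt [0.5067 0.078  0.0775] stand rel: x -0.0047 y 0.0438 z -0.0005
to grip, tool cm [ 0.04 -0.12 -0.04]
```

View pics/wrist5.png

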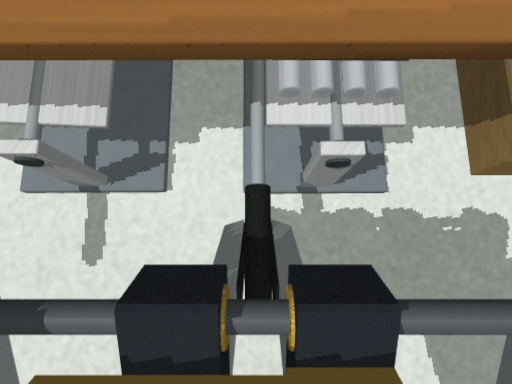

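Request:
step_arm:
  increments:
    - [1, 0.25, 0.17, -0.53, 0, 0, 0]
    - [1, 0.25, 0.08, -0.53, 0, 0, 0]
    - [1, 0.23, 0.22, -0.49, 0, 0, 0]
    - [1, 0.23, 0.23, -0.49, 0, 0, 0]
    - [1, 0.2, 0.36, -0.42, 0, 0, 0]
    - [1, 0.2, 0.36, -0.42, 0, 0, 0]
    - [1, 0, 0, 0, 0, 0, 0]

```text
t: 6.9
tool_pos: [0.4284, 0.0754, 0.2729]
ee_rot: [-3.138, -0.445, -0.118]
force: [-3.0, 8.4, 5.7]
width: 0.141
```

```bash
python3 look.py 6 wrist
```

```text
6.9 [-0.011 -0.034  2.14  -0.076  0.593  1.731] F [-3.   8.4  5.7] w 13.3 rot [-3.138 -0.445 -0.118]
grasp pt [0.5054 0.0669 0.1105] stand rel: x -0.0047 y 0.0326 z 0.0325
to grip, tool cm [-1.39 -1.23  2.94]
```

View pics/wrist6.png

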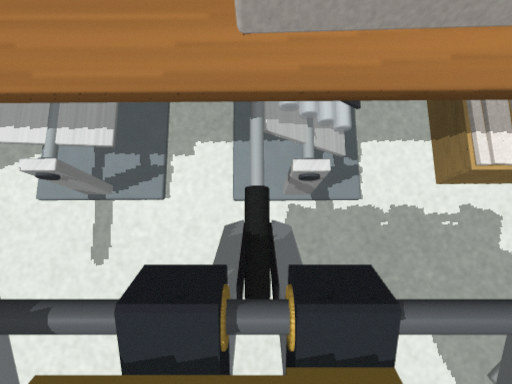

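Request:
step_arm:
  increments:
    - [1, 0.17, 0.42, -0.36, 0, 0, 0]
    - [1, 0.15, 0.45, -0.32, 0, 0, 0]
    - [1, 0.1, 0.54, -0.2, 0, 0, 0]
    - [1, 0.1, 0.54, -0.2, 0, 0, 0]
    - [1, 0.03, 0.58, -0.07, 0, 0, 0]
    - [1, 0.03, 0.58, -0.07, 0, 0, 0]
    - [1, 0, 0, 0, 0, 0, 0]

```text
t: 7.65
tool_pos: [0.4249, 0.0443, 0.2873]
ee_rot: [-3.139, -0.446, -0.117]
force: [-6.9, 7.1, 10.5]
width: 0.141
```

```bash
python3 look.py 7 
```

```text
7.65 [-0.097 -0.083  2.149 -0.011  0.629  1.598] F [-6.9  7.1 10.5] w 13.3 rot [-3.139 -0.446 -0.117]
grasp pt [0.5021 0.0356 0.1249] stand rel: x -0.0044 y 0.0011 z 0.0469
to grip, tool cm [-2.05 -4.38  4.23]
```

Request:
step_arm:
  increments:
    - [1, 0, 0.58, 0.02, 0, 0, 0]
    - [1, 0, 0.58, 0.02, 0, 0, 0]
    - [1, -0.1, 0.54, 0.2, 0, 0, 0]
    - [1, -0.1, 0.54, 0.2, 0, 0, 0]
    - [1, -0.15, 0.47, 0.32, 0, 0, 0]
    - [1, -0.15, 0.47, 0.32, 0, 0, 0]
    - [1, 0, 0, 0, 0, 0, 0]

```text
t: 8.35
tool_pos: [0.4212, 0.0122, 0.2741]
ee_rot: [-3.14, -0.445, -0.117]
force: [2.1, 5.1, 0.3]
width: 0.14
```

```bash
python3 look.py 8 wrist
```

```text
8.35 [-0.188 -0.073  2.174  0.056  0.598  1.461] F [2.1 5.1 0.3] w 13.2 rot [-3.14  -0.445 -0.117]
grasp pt [0.4982 0.0033 0.1116] stand rel: x -0.0047 y -0.0314 z 0.0336
to grip, tool cm [-1.46 -7.64  3.04]
```

View pics/wrist8.png

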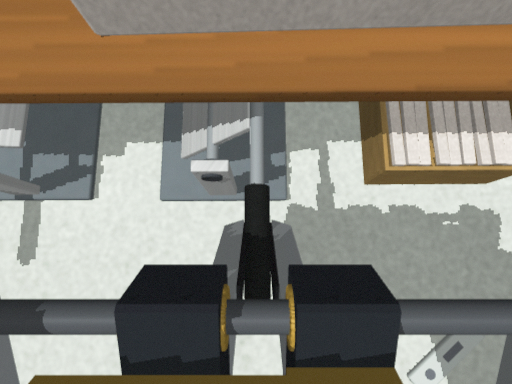

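Request:
step_arm:
  increments:
    - [1, -0.2, 0.36, 0.42, 0, 0, 0]
    - [1, -0.2, 0.36, 0.42, 0, 0, 0]
    - [1, -0.23, 0.23, 0.49, 0, 0, 0]
    - [1, -0.23, 0.23, 0.49, 0, 0, 0]
    - [1, -0.25, 0.08, 0.53, 0, 0, 0]
    - [1, -0.25, 0.08, 0.53, 0, 0, 0]
    - [1, -0.06, 0, 0.14, 0, 0, 0]
    - [1, 0, 0, 0, 0, 0, 0]

```text
t: 9.2
tool_pos: [0.4197, -0.002, 0.2406]
ee_rot: [3.139, -0.444, -0.115]
force: [-1.8, -1.2, 1.4]
width: 0.136
```

```bash
python3 look.py 9 wrist
```

```text
9.2 [-0.227 -0.004  2.199  0.094  0.507  1.387] F [-1.8 -1.2  1.4] w 12.8 rot [ 3.139 -0.444 -0.115]
grasp pt [ 0.4965 -0.0113  0.0781] stand rel: x -0.0048 y -0.0461 z 0.0001
to grip, tool cm [ 0.   -9.11 -0.02]
```

View pics/wrist9.png

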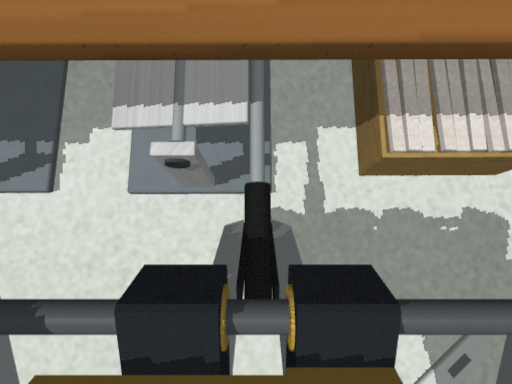

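Request:
step_arm:
  increments:
    - [1, -0.06, 0, 0.14, 0, 0, 0]
    - [1, -0.06, 0, 0.14, 0, 0, 0]
    - [1, 0, 0, 0, 0, 0, 0]
    - [1, 0, 0, 0, 0, 0, 0]

```text
t: 9.65
tool_pos: [0.4197, -0.0021, 0.2374]
ee_rot: [3.139, -0.444, -0.115]
force: [-4.5, -3.0, 4.6]
width: 0.141
```

```bash
python3 look.py 10
```

```text
9.65 [-0.228  0.003  2.201  0.095  0.498  1.385] F [-4.5 -3.   4.6] w 13.2 rot [ 3.139 -0.444 -0.115]
grasp pt [ 0.4965 -0.0114  0.0749] stand rel: x -0.0047 y -0.0463 z -0.0031
to grip, tool cm [ 0.14 -9.12 -0.3 ]
```

Request:
step_arm:
  increments:
    - [1, -0.09, 0, 0.18, 0, 0, 0]
    - [1, -0.09, 0, 0.18, 0, 0, 0]
    - [1, 0, 0, 0, 0, 0, 0]
    - [1, 0, 0, 0, 0, 0, 0]

```text
t: 10.05
tool_pos: [0.4197, -0.0021, 0.2345]
ee_rot: [3.138, -0.445, -0.114]
force: [-14.0, -2.8, 18.5]
width: 0.139
```

```bash
python3 look.py 11 wrist
```

```text
10.05 [-0.228  0.01   2.203  0.097  0.488  1.383] F [-14.   -2.8  18.5] w 13.1 rot [ 3.138 -0.445 -0.114]
grasp pt [ 0.4966 -0.0115  0.072 ] stand rel: x -0.0046 y -0.0464 z -0.006
to grip, tool cm [ 0.25 -9.13 -0.57]
```

Force rose to 18 N: it is on the stop. Release and back off.

Request:
step_arm:
  increments:
    - [1, 0.09, 0, -0.18, 0, 0, 0]
    - [2.5, 0.03, 0, -0.06, 0, 0, 0]
    - [5, 0, 0, 0, 0, 0, 0]
    - [5, 0, 0, 0, 0, 0, 0]
    - [5, 0, 0, 0, 0, 0, 0]
    - [5, 0, 0, 0, 0, 0, 0]
    - [5, 0, 0, 0, 0, 0, 0]

```text
t: 10.8
tool_pos: [0.4198, -0.0017, 0.2358]
ee_rot: [3.14, -0.444, -0.116]
force: [0.5, 0.2, 0.4]
width: 0.528
```

```bash
python3 look.py 12 wrist
```

```text
10.8 [-0.227  0.007  2.202  0.098  0.493  1.385] F [0.5 0.2 0.4] w 49.7 rot [ 3.14  -0.444 -0.116]
grasp pt [ 0.4966 -0.0109  0.0733] stand rel: x -0.0047 y -0.0458 z -0.0047
to grip, tool cm [ 0.2  -9.07 -0.44]
```

View pics/wrist12.png

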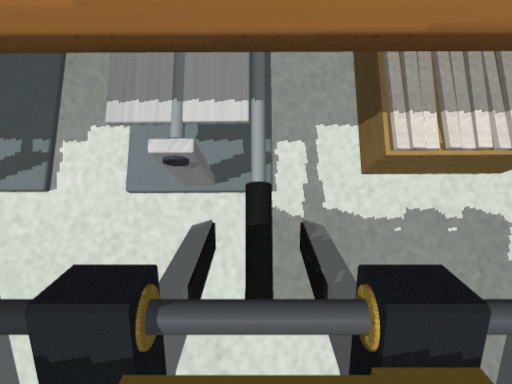

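Request:
step_arm:
  increments:
    - [5, 0, 0, -0.5, 0, 0, 0]
    - [5, 0, 0, -1, 0, 0, 0]
    - [5, 0, 0, -1.5, 0, 0, 0]
    - [5, 0, 0, -2, 0, 0, 0]
    - [5, 0, 0, -2, 0, 0, 0]
    - [5, 0, 0, -2, 0, 0, 0]
    - [5, 0, 0, -1.5, 0, 0, 0]
    - [5, 0, 0, 0, 0, 0, 0]
    - [5, 0, 0, 0, 0, 0, 0]
    - [5, 0, 0, 0, 0, 0, 0]

```text
t: 11.85
tool_pos: [0.3748, 0.0036, 0.3299]
ee_rot: [3.14, -0.443, -0.116]
force: [-0.1, 0.3, -0.6]
width: 0.534
```

```bash
python3 look.py 13 wrist top side
```

```text
11.85 [-0.243 -0.303  2.22   0.075  0.786  1.403] F [-0.1  0.3 -0.6] w 50.2 rot [ 3.14  -0.443 -0.116]
grasp pt [ 0.4513 -0.0055  0.1673] stand rel: x -0.0503 y -0.0455 z 0.0893
to grip, tool cm [ 0.29 -9.08 10.  ]
```

View pics/wrist13.png

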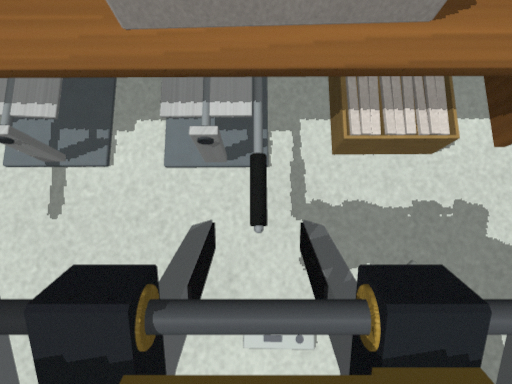

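View pics/side13.png

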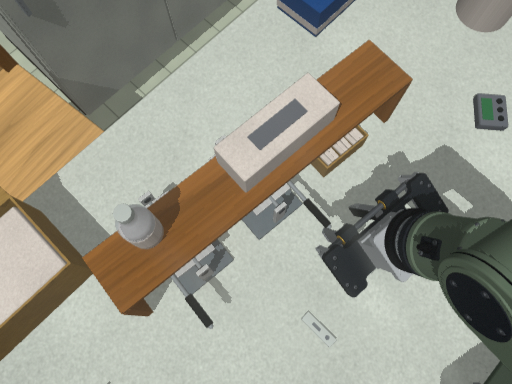

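View pics/top13.png

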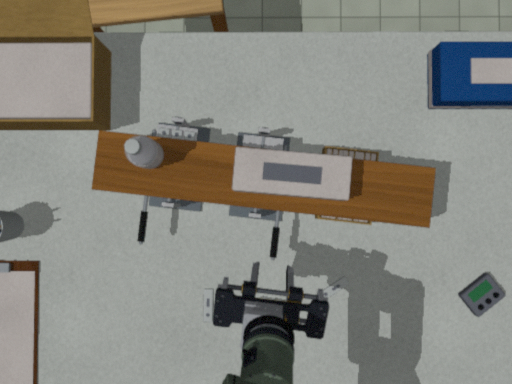

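```bash
python3 -c "
from cell import workorder;print(workorder.finish_job())"
```

```text
the job is handed in; nothing more can be done
None
```

The carrier with the four capped tubes is turned over and resting against its far stop. I gripped it by its black grip and swung it over in an arc of about 45 mm radius. I then pressed it down until the force rose to about 18 N, opened the fingers and backed off 10 cm. The job was handed in at about 12 s of the 42 s allowed.

**Last checks:**
- **Tube carrier:** The wrist and top pictures show its bare plate on top, level by eye, with the grip on the right. I did not measure the turn angle to a number.
- **Cassette carrier:** It looks unmoved in the top and side pictures.
- **Robot:** It touches nothing, with the measured force below 1 N. In the pictures the shelf, bottle and tissue box are where they were. No force reading suggested a bump on the shelf, but forces were only read at the end of each move.

**One disagreement:** my first height for the grip, from the top and side cameras together, was 92 mm. Those two views are too close in angle to give a reliable height. A wrist-camera check gave about 80 mm and a sideways distance of 44.7 mm from the axle, matching the stated 78 mm and 45 mm, so I used those.

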